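# Right the fallen solder spool and park it in its square

### The arm

A 6-joint arm with a two-finger parallel gripper is mounted at the origin on the work surface. World frame = base frame: x ahead of the robot, y to its left, z up, the work surface at z = 0. Lengths are in m, angles in rad, forces in N, time in s.
With the tool pointing down it reaches from about 0.375 to 0.75 m from the base axis. Payload 9 kg.
Tool frame: the origin (TCP) lies on the centre line of the jaws, within the pads' length; the fingertips stand 19 mm ahead of it and the grasp point (between the pads) is the TCP; z points along the fingers, y is the line along which they close (so a half turn about z gives the same grasp; the last joint's range is limited). The gripper opens to 85 mm and grips with 20 to 120 N. Pads are 22 mm wide; open, the fingers measure 114 mm over their backs; the gripper's body (76 mm by 85 mm) begins 54 mm behind the grasp point. The pads swing forward as they close: fully open they stand 13 mm farther back than shut.
Start: joints at [1.107, 0.104, 0.097, 1.564, 0, 1.353], TCP at [0.146, 0.582, 0.25] pointing down, gripper open.
Joint ranges: [-2.99, 2.99], [-0.84, 1.86], [-1.1, 1.16], [-1.84, 2.11], [-1.51, 1.56], [-3.14, 3.14]. Speed limits (rad/s): [2.22, 2.22, 2.57, 3.14, 3.14, 3.14].

### API

Orientations are given as a 3x3 rotation matrix whose columns are the frame's x, y, z axes.
In Python, from station import get_obs, camera, job_done gives the robot as it stands. The module is installed in compiled form; this text tells all that it offers.
- The arm moves only by the tool arm_command, never from a script. Its argument "steps" is a list of rows, each an object with "grip": the opening, from 0 (shut) to 1 (fully open); "dp": the shift along the tool's x, y, z in cm, a list of three; "delta_rot": the turn, a rotation vector about the tool's x, y, z in degrees, a list of three. A call has 1 to 12 rows; each row shifts and turns the commanded pose from where the row before left it, along the tool's axes as they then stand; what a row does not reach is not made up. A row lasts 1/8 s, in which the tool goes at most 62.5 mm and 10.7 degrees, less where a joint would pass 70% of its speed; a pose out of reach is approached as far as the arm can. A call is refused whole if a number of a shift passes 6.25 or a number of a turn 10.7, either way. A call with a gripper value outside its range is refused whole. The fingers move at their own pace and stop on an object; "newtons" is the grip in N (left out, the last holds). Time passes only in rows, so rows that do not move let the fingers close. It gives the time, the measured TCP pose, the force, the opening and the grip force at its end, in the units of the state.
- get_obs(): the state, without advancing time (a new reading comes with each control period).
- camera(name): name is "side" or "top"; returns a dict with "img" (384x512x3 uint8, red, green, blue), "mtx" (3x3 intrinsics, pixels), "eye" and "rotation" of the camera in the world. Camera axes: x right, y down, z forward; pixel columns grow to the right and rows downward; lengths in m; the calibration is good to about 2 mm. A picture is of the moment at which its call begins. There is no depth.
- job_done(): hands the job in; it is judged then, once.
The state is a dict: "clock": time; "joint_positions": joint angles; "qvel": joint speeds; "joint_efforts": joint torques, N m; "eef_pos": TCP position; "eef_rot": TCP orientation; "contact_force": force on the tool from outside, world axes, zero at the start; "torque": the same for the moment, N m; "gripper_width": opening from 0.0 (shut) to 1.0 (fully open); "gripper_force": force on a finger pad.
Only numpy, scipy, OpenCV 4.12 (cv2) and the standard library are available. Lean on these libraries where they do the work, as an engineer would, in place of code of your own. Each camera call takes 0.05 s, during which the arm holds its last target. There are 200 camera calls.

### The job

The green solder spool has fallen over on the bench. Without picking it up, push on its labelled end to tip it back up so that it stands on its other end with the label facing up; then slide it, standing, along the bench until it is wholly inside the free yellow tape square. Do not lift or carry it, and leave the blue spool and everything else on the bench as they are.

Things in the scene. Friction and masses are not known exactly. Their poses are not given: they have to be found in the camera images.
- green_spool: The fallen solder spool, 0.35 to 0.7 kg: green flanges 72 mm across, silvery wrapped winding 68 mm across, 46 mm long. It lies on its round side, free to roll, labelled end towards the robot's side (within 70 degrees). Origin at its centre, 36 mm up lying, 23 mm standing; x axis out of the labelled end. Tipped over the far rim it passes balance at 33 degrees; its centre ends 59 mm further.
- spool_label (a point): Centre of the green spool's labelled end face (white paper ring on the green flange, dark bore in the middle), on the axis 23 mm from the spool's centre. A push high on this face, into it along the axis, turns the spool up over the rim of its other end; the mat grips that rim well.
- free_square: The free square: an outline of yellow tape, flat on the green mat, with nothing standing in it; 110 mm by 110 mm inside the tape, tape 10 mm wide. The place for the green spool. Origin at its centre on the bench, x and y axes along its sides. Fixed, at one side of the work, left or right.
- blue_spool: Blue solder spool of the same size, standing upright in the other yellow square, across the work from the free one. Origin at the centre of its underside; 46 mm high. Leave alone.
- transformer1: Small black transformer with yellow tape and pins up, loose on the bench, 32 x 29 x 33 mm. Origin at the centre of its underside. Leave alone.
- transformer2: A second such transformer, loose, 32 x 29 x 33 mm. Origin at the centre of its underside. Leave alone.
- tape_roll: Roll of yellow tape lying flat, 80 mm in diameter, 20 mm high. Origin at the centre of its underside. Leave alone.
- flux_bottle: White flux bottle with a red cap, 42 mm in diameter, 85 mm high, standing. Origin at the centre of its underside. Leave alone.
- tip_cleaner: Dark round tip-cleaner pot with brass wool, 72 mm in diameter, 45 mm high. Origin at the centre of its underside. Leave alone.
- flux_brush: Small brush lying on the bench, 150 mm long. Origin at about the middle of its underside, x axis along it. Leave alone.
There are look-alikes about, which are no part of the job. What is shaped like the green_spool but orange is not meant.

How it is judged:
By the outcome, as a careful person would: the job done as asked, in the order asked, and still so for the second after the job is handed in, with the robot touching nothing.
It also fails if it takes over 64 s, if anything falls off the work surface, if the arm or the gripper's body presses on something with over 40 N, if the wrist force passes 120 N, or if a joint passes its speed limit or range.

## Working session

There is one attempt and no reset: what is moved stays moved. The work goes in short steps, Python scripts to look and compute and a tool call to move; the robot and the scene stay as the last step left them, time stands still between calls to the robot, and variables do not carry over. Pictures are saved under pics/ and viewed, at most 10 in all, crops included, and the job is handed in when it is done.

Besides the shell and the picture viewer there is one more tool, called as name(argument=value, ...), one argument or row to a line, values as JSON. arm_command: Moves the arm, as the interface text tells. Its arguments: {"type":"object","properties":{"steps":{"type":"array"},"newtons":{"type":"number"}},"required":["steps"]}

```bash
mkdir -p pics; cat > h.py <<'E'
import numpy as np, cv2
from station import get_obs, camera, job_done
def snap(n,f,crop=None,s=1.5):
    c=camera(n); im=cv2.cvtColor(c["img"],cv2.COLOR_RGB2BGR)
    if crop: x0,y0,x1,y1=crop; im=im[y0:y1,x0:x1]
    cv2.imwrite("pics/"+f,cv2.resize(im,None,fx=s,fy=s,interpolation=cv2.INTER_CUBIC)); return c
def ray(c,u,v,z):
    d=np.array(c["rotation"])@np.linalg.inv(c["mtx"])@[u,v,1]; e=np.array(c["eye"])
    return e+d*(z-e[2])/d[2]
def proj(c,p):
    q=np.array(c["mtx"])@np.array(c["rotation"]).T@(np.array(p)-c["eye"]); return q[:2]/q[2]
E
python3 - <<'E'
from h import *
c=snap("top","t1.png"); print(c["eye"],c["rotation"],c["mtx"])
c=snap("side","s1.png"); print(c["eye"],c["rotation"],c["mtx"])
print(get_obs())
E
```

```text
[0.30619854 0.05406398 1.3227315 ] [[-0.02647514 -0.98203777  0.18681779]
 [-0.99963303  0.02493627 -0.01058281]
 [ 0.00573418 -0.18702941 -0.98233758]] [[434.39598763   0.         256.67795236]
 [  0.         434.39598763 196.57636479]
 [  0.           0.           1.        ]]
[ 0.45778283 -0.80625799  0.63349753] [[ 0.99085929 -0.07794314  0.11010333]
 [-0.13485623 -0.55165078  0.82310097]
 [-0.00341648 -0.83042536 -0.55711942]] [[428.8268624    0.         259.64606663]
 [  0.         428.8268624  196.69037639]
 [  0.           0.           1.        ]]
{'clock': 0.1, 'joint_positions': array([1.10731997e+00, 1.04618371e-01, 9.65600704e-02, 1.56388871e+00,
       8.84666731e-06, 1.35312118e+00]), 'qvel': array([ 9.45046690e-06, -8.15461408e-04,  2.28298260e-03,  3.99067030e-04,
        8.50750789e-05,  1.54662338e-03]), 'joint_efforts': array([ 6.99268130e-03, -5.58205891e+01,  5.04721212e+01,  1.29957331e-02,
       -2.22213148e-04,  1.41030151e-05]), 'eef_pos': array([0.1458525 , 0.58172927, 0.24961966]), 'eef_rot': array([[-9.69942607e-01,  2.43333240e-01, -5.22340409e-04],
       [ 2.43333665e-01,  9.69942099e-01, -1.02533971e-03],
       [ 2.57140720e-04, -1.12162367e-03, -9.99999338e-01]]), 'contact_force': array([-0.00188523, -1.11942222,  0.18616476]), 'torque': array([-0.00348824,  0.03460666,  0.00323287]), 'gripper_force': 0.0, 'gripper_width': 0.9987656997658467}
```

View pics/t1.png

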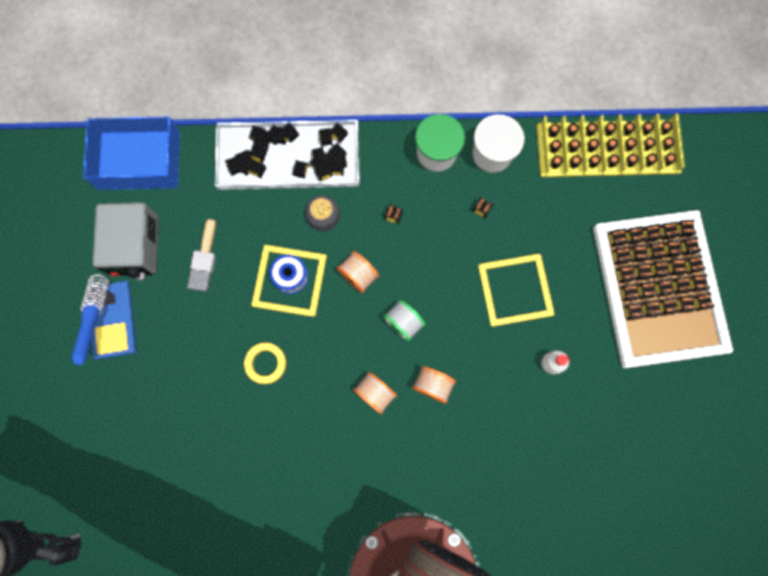

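View pics/s1.png

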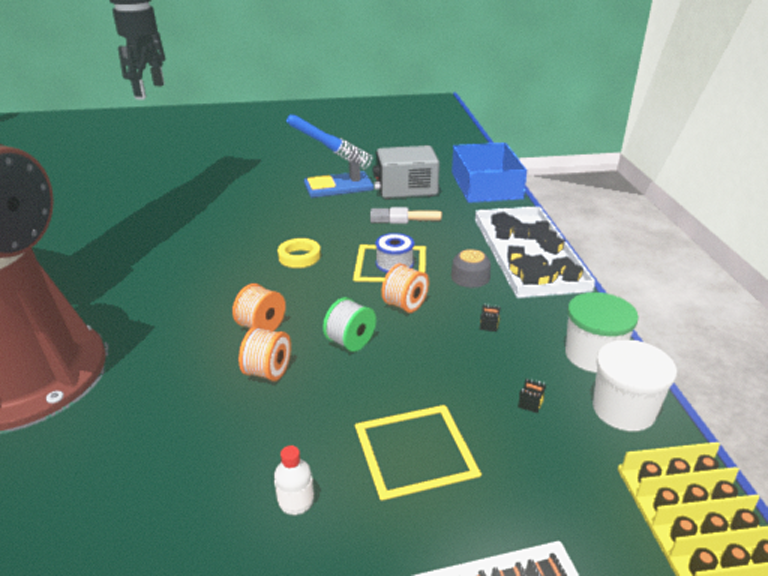

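The top view shows the green spool at (405,320), the free square at (516,290) and the blue spool at (288,272). The three orange spools, at (357,270), (435,383) and (375,392), are look-alikes. The side view shows the spool's green end without a label facing away from the robot, at (358,325). I'll enlarge to confirm.

```bash
python3 - <<'E'
from h import *
a=camera("top"); b=camera("side")
f=lambda c,x,y,w,h,s:cv2.resize(cv2.cvtColor(c["img"],cv2.COLOR_RGB2BGR)[y:y+h,x:x+w],None,fx=s,fy=s,interpolation=cv2.INTER_CUBIC)
cv2.imwrite("pics/c1.png",np.hstack([f(a,245,188,50,50,8),f(b,205,188,50,50,8)]))
for n,(u,v) in dict(tl=(481,265),tr=(541,256),br=(552,318),bl=(490,324)).items(): print(n,ray(a,u/1.5,v/1.5,0))
for n,(u,v,z) in dict(green=(405,320,.036),o1=(357,270,.036),o2=(435,383,.036),o3=(375,392,.036),tr1=(393,214,.02),tr2=(483,207,.02),flux=(557,363,.05),blue=(288,272,.046)).items(): print(n,ray(a,u/1.5,v/1.5,z))
E
```

```text
tl [ 0.6160769 -0.1620723  0.       ]
tr [ 0.63224631 -0.28878066  0.        ]
br [ 0.50064152 -0.30206171  0.        ]
bl [ 0.49147785 -0.17382595  0.        ]
green [0.49884014 0.00168101 0.036     ]
o1 [0.60356806 0.09554683 0.036     ]
o2 [ 0.37257332 -0.05310962  0.036     ]
o3 [0.3581984  0.06489197 0.036     ]
tr1 [0.72506783 0.01884941 0.02      ]
tr2 [ 0.73568551 -0.16971798  0.02      ]
flux [ 0.40434065 -0.2917587   0.05      ]
blue [0.60062468 0.23365774 0.046     ]
```

View pics/c1.png

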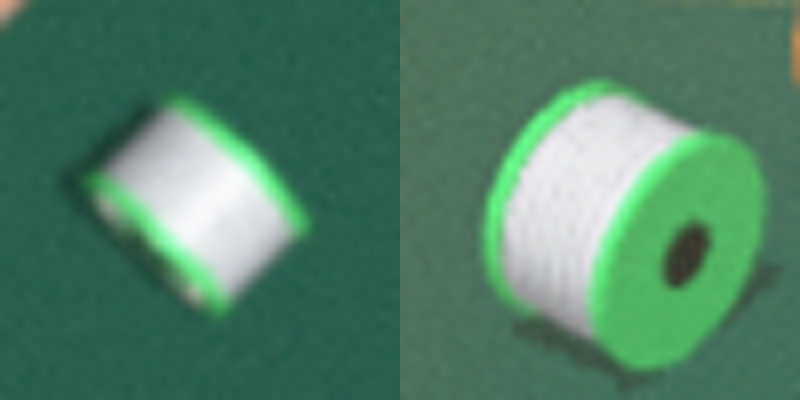

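The crop shows the label end facing lower-left in the top view, so towards -x and +y. Its flange runs (92,182) to (215,312) and the far flange (178,98) to (305,230). This is the only green spool. Next I compute its axis.

```bash
python3 - <<'E'
from h import *
a=camera("top")
P=[ray(a,245+x/8-.4,188+y/8-.4,.036)[:2] for x,y in [(92,182),(215,312),(178,98),(305,230)]]
print(P); P=np.array(P)
L=(P[0]+P[1])/2; F=(P[2]+P[3])/2; print("mid",(L+F)/2,"len",np.linalg.norm(L-F),"wid",np.linalg.norm(P[0]-P[1]),np.linalg.norm(P[2]-P[3]))
d1=F-L; t=(P[1]-P[0])+(P[3]-P[2]); print("push ang",np.degrees(np.arctan2(d1[1],d1[0])),np.degrees(np.arctan2(t[1],t[0]))+90)
b=camera("side"); 
# bore of far face in side view, centre z=.036
print("bore far", ray(b,205+687/8-.4,188+255/8-.4,.036), "top-view tip proj of TCP", get_obs()["eef_pos"])
E
```

```text
[array([0.50893896, 0.04304628]), array([ 0.45883907, -0.0014237 ]), array([0.54009536, 0.00984417]), array([ 0.4887534 , -0.03607443])]
mid [0.4991567  0.00384808] len 0.04564439172314926 wid 0.06698938652079059 0.0688804358192957
push ang -48.01130226539225 -48.29774051067338
bore far [ 0.63380359 -0.02736397  0.036     ] top-view tip proj of TCP [0.14597643 0.58188936 0.25005567]
```

arm_command(
  steps=[
    {"grip": 0.3, "dp": [0, 0, 0], "delta_rot": [0, 0, 8.5]},
    {"grip": 0.3, "dp": [0, 0, 0], "delta_rot": [0, 0, 8.5]},
    {"grip": 0.3, "dp": [0, 0, 0], "delta_rot": [0, 0, 8.5]},
    {"grip": 0.3, "dp": [0, 0, 0], "delta_rot": [0, 0, 8.5]},
    {"grip": 0.3, "dp": [0, 0, 0], "delta_rot": [0, 0, 0]},
  ],
)

```text
clock: 0.92
eef_pos: [0.146, 0.582, 0.2502]
eef_rot: [[-0.669, 0.743, -0.0], [0.743, 0.669, -0.0], [-0.0, -0.0, -1.0]]
contact_force: [0.3, -0.3, -0.2]
gripper_width: 0.297
gripper_force: 0.0
```

arm_command(
  steps=[
    {"grip": 0.3, "dp": [-4.94, -1.02, 0], "delta_rot": [0, 0, 0]},
    {"grip": 0.3, "dp": [-4.94, -1.02, 0], "delta_rot": [0, 0, 0]},
    {"grip": 0.3, "dp": [-4.94, -1.02, 0], "delta_rot": [0, 0, 0]},
    {"grip": 0.3, "dp": [-4.94, -1.02, 0], "delta_rot": [0, 0, 0]},
    {"grip": 0.3, "dp": [-4.94, -1.02, 0], "delta_rot": [0, 0, 0]},
    {"grip": 0.3, "dp": [-4.94, -1.02, 0], "delta_rot": [0, 0, 0]},
    {"grip": 0.3, "dp": [-4.94, -1.02, 0], "delta_rot": [0, 0, 0]},
    {"grip": 0.3, "dp": [-4.94, -1.02, 0], "delta_rot": [0, 0, 0]},
    {"grip": 0.3, "dp": [-4.94, -1.02, 0], "delta_rot": [0, 0, 0]},
    {"grip": 0.3, "dp": [-4.94, -1.02, 0], "delta_rot": [0, 0, 0]},
    {"grip": 0.3, "dp": [-4.94, -1.02, 0], "delta_rot": [0, 0, 0]},
    {"grip": 0.3, "dp": [-4.94, -1.02, 0], "delta_rot": [0, 0, 0]},
  ],
)

```text
clock: 2.42
eef_pos: [0.4516, 0.0575, 0.2505]
eef_rot: [[-0.671, 0.742, 0.001], [0.742, 0.671, 0.0], [-0.0, 0.001, -1.0]]
contact_force: [0.7, 0.2, 0.1]
gripper_width: 0.299
gripper_force: 0.0
```

arm_command(
  steps=[
    {"grip": 0.3, "dp": [0, 0, 4.4], "delta_rot": [0, 0, 0]},
    {"grip": 0.3, "dp": [0, 0, 4.4], "delta_rot": [0, 0, 0]},
    {"grip": 0.3, "dp": [0, 0, 4.4], "delta_rot": [0, 0, 0]},
    {"grip": 0.3, "dp": [0, 0, 4.4], "delta_rot": [0, 0, 0]},
    {"grip": 0.3, "dp": [-1, 0, 0], "delta_rot": [0, 0, 0]},
    {"grip": 0.3, "dp": [-0.5, 0, 0], "delta_rot": [0, 0, 0]},
  ],
)

```text
clock: 3.18
eef_pos: [0.4624, 0.0472, 0.0762]
eef_rot: [[-0.669, 0.743, 0.002], [0.743, 0.669, -0.0], [-0.002, 0.001, -1.0]]
contact_force: [-0.8, -0.7, 0.3]
gripper_width: 0.299
gripper_force: 0.0
```

```bash
python3 - <<'E'
from h import *
a=camera("top"); b=camera("side")
f=lambda c,x,y,w,h,s:cv2.resize(cv2.cvtColor(c["img"],cv2.COLOR_RGB2BGR)[y:y+h,x:x+w],None,fx=s,fy=s,interpolation=cv2.INTER_CUBIC)
cv2.imwrite("pics/c2.png",np.hstack([f(a,220,165,100,100,4),f(b,180,150,100,100,4)]))
p=get_obs()["eef_pos"]
for z in (.05,.055,.06,.065): print(z,proj(b,[p[0],p[1],z]),(proj(b,[p[0],p[1],z])-[180,150])*4+[400,0])
E
```

```text
0.05 [214.60844692 202.2743419 ] [538.43378768 209.0973676 ]
0.055 [214.47893754 200.55285482] [537.91575017 202.21141929]
0.06 [214.34872251 198.82198791] [537.39489003 195.28795162]
0.065 [214.21779603 197.08166428] [536.87118414 188.32665711]
```

View pics/c2.png

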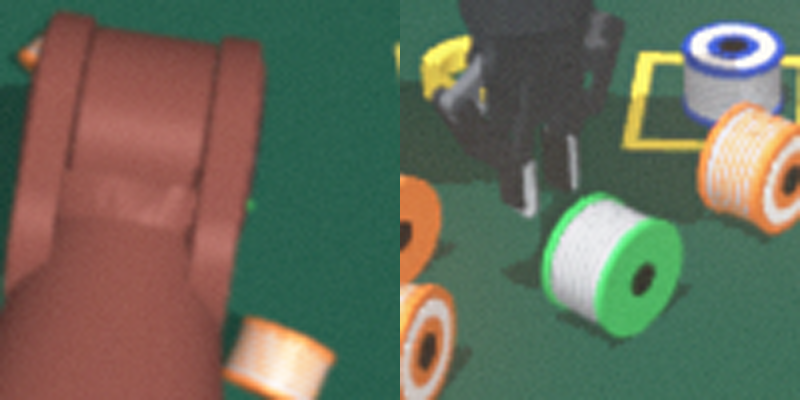

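The tip midpoint is at about (547,201) in the crop, so z is about 56 mm: high on the label face, centred and clear of it. I push slowly.

arm_command(
  steps=[
    {"grip": 0.3, "dp": [-0.7, 0, 0], "delta_rot": [0, 0, 0]},
    {"grip": 0.3, "dp": [-0.7, 0, 0], "delta_rot": [0, 0, 0]},
    {"grip": 0.3, "dp": [-0.5, 0, 0], "delta_rot": [0, 0, 0]},
    {"grip": 0.3, "dp": [-0.4, 0, 0], "delta_rot": [0, 0, 0]},
    {"grip": 0.3, "dp": [-0.4, 0, 0], "delta_rot": [0, 0, 0]},
    {"grip": 0.3, "dp": [-0.4, 0, 0], "delta_rot": [0, 0, 0]},
    {"grip": 0.3, "dp": [-0.4, 0, 0], "delta_rot": [0, 0, 0]},
  ],
)

```text
clock: 4.15
eef_pos: [0.4844, 0.022, 0.0744]
eef_rot: [[-0.668, 0.744, -0.0], [0.744, 0.668, 0.0], [0.0, 0.0, -1.0]]
contact_force: [-1.4, 2.7, 4.2]
gripper_width: 0.299
gripper_force: 2.2
```

```bash
python3 - <<'E'
from h import *
b=snap("side","s3.png",(180,150,280,250),4)
E
```

```text
(no output)
```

View pics/s3.png

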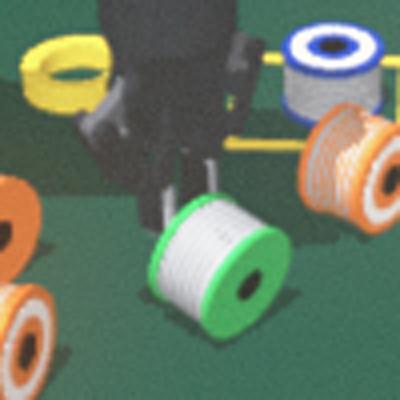

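The spool is lifting over its far rim, straight along the axis. I carry on.

arm_command(
  steps=[
    {"grip": 0.3, "dp": [-0.4, 0, 0], "delta_rot": [0, 0, 0]},
    {"grip": 0.3, "dp": [-0.4, 0, 0], "delta_rot": [0, 0, 0]},
    {"grip": 0.3, "dp": [-0.4, 0, 0], "delta_rot": [0, 0, 0]},
    {"grip": 0.3, "dp": [-0.4, 0, 0], "delta_rot": [0, 0, 0]},
  ],
)

```text
clock: 4.7
eef_pos: [0.4956, 0.0097, 0.0747]
eef_rot: [[-0.668, 0.744, 0.001], [0.744, 0.668, -0.0], [-0.001, 0.001, -1.0]]
contact_force: [-0.5, 1.2, 4.6]
gripper_width: 0.302
gripper_force: 1.8
```

arm_command(
  steps=[
    {"grip": 0.3, "dp": [-0.4, 0, 0], "delta_rot": [0, 0, 0]},
    {"grip": 0.3, "dp": [-0.4, 0, -0.1], "delta_rot": [0, 0, 0]},
    {"grip": 0.3, "dp": [-0.3, 0, -0.1], "delta_rot": [0, 0, 0]},
    {"grip": 0.3, "dp": [-0.3, 0, -0.1], "delta_rot": [0, 0, 0]},
    {"grip": 0.3, "dp": [0, 0, 0], "delta_rot": [0, 0, 0]},
  ],
)

```text
clock: 5.32
eef_pos: [0.5045, -0.0006, 0.0773]
eef_rot: [[-0.668, 0.744, 0.0], [0.744, 0.668, 0.0], [-0.0, 0.0, -1.0]]
contact_force: [-0.4, -0.5, 0.5]
gripper_width: 0.299
gripper_force: 0.0
```

```bash
python3 - <<'E'
from h import *
b=snap("side","s4.png",(180,150,280,250),4)
E
```

```text
(no output)
```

View pics/s4.png

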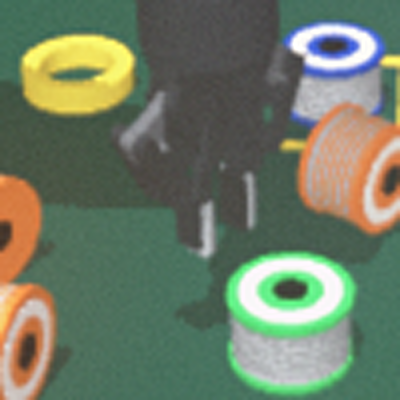

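The spool stands with its label up; the top is centred at about (291,293) in the crop. Now I measure the spool and the square precisely.

```bash
python3 - <<'E'
from h import *
a=camera("top"); b=camera("side")
for c,n,roi,zs in ((a,"top",(310,160,380,225),0),(b,"side",(225,260,330,340),0)):
    h=cv2.cvtColor(c["img"],cv2.COLOR_RGB2HSV); m=cv2.inRange(h,(22,110,110),(36,255,255)); x0,y0,x1,y1=roi
    k=np.zeros_like(m);k[y0:y1,x0:x1]=m[y0:y1,x0:x1]; v,u=np.nonzero(k)
    P=np.array([ray(c,uu,vv,0)[:2] for uu,vv in zip(u,v)],np.float32); r=cv2.minAreaRect(P); print(n,len(u),r,np.round(P.mean(0),4))
print("spool side",ray(b,180+291/4-.4,150+294/4-.4,.046))
h=cv2.cvtColor(b["img"],cv2.COLOR_RGB2HSV); m=cv2.inRange(h,(50,140,110),(75,255,255)); m[:,:220]=0; m[:,285:]=0;m[:200]=0;m[255:]=0
v,u=np.nonzero(m); print(u.min(),u.max(),v.min(),v.max())
h=cv2.cvtColor(a["img"],cv2.COLOR_RGB2HSV); m=cv2.inRange(h,(50,140,110),(75,255,255)); m[:130]=0
v,u=np.nonzero(m); print("top",len(u),u.min() if len(u) else 0,u.max() if len(u) else 0)
E
```

```text
top 715 ((0.5633196830749512, -0.23067685961723328), (0.13480786979198456, 0.13479159772396088), 8.61436653137207) [ 0.563  -0.2306]
side 1214 ((0.56749027967453, -0.2300260365009308), (0.13258759677410126, 0.13365480303764343), 8.530616760253906) [ 0.5667 -0.2366]
spool side [ 0.5432164  -0.04178013  0.046     ]
237 268 213 248
top 0 0 0
```

arm_command(
  steps=[
    {"grip": 0.5, "dp": [0, 0, -3.3], "delta_rot": [0, 0, 0]},
    {"grip": 0.5, "dp": [0, 0, 0], "delta_rot": [0, 0, 8.8]},
    {"grip": 0.5, "dp": [0, 0, 0], "delta_rot": [0, 0, 8.8]},
    {"grip": 0.5, "dp": [0, 0, 0], "delta_rot": [0, 0, 8.8]},
    {"grip": 0.5, "dp": [0, 0, 0], "delta_rot": [0, 0, 8.8]},
    {"grip": 0.5, "dp": [1.1, 1.6, 0], "delta_rot": [0, 0, 0]},
    {"grip": 0.5, "dp": [1.1, 1.6, 0], "delta_rot": [0, 0, 0]},
    {"grip": 0.5, "dp": [0, 0, 0], "delta_rot": [0, 0, 0]},
  ],
)

```text
clock: 6.48
eef_pos: [0.5338, 0.0258, 0.1102]
eef_rot: [[-0.118, 0.993, -0.0], [0.993, 0.118, 0.0], [0.0, -0.0, -1.0]]
contact_force: [-0.5, 0.5, 0.8]
gripper_width: 0.498
gripper_force: 0.0
```

arm_command(
  steps=[
    {"grip": 0.5, "dp": [0, 0, 3], "delta_rot": [0, 0, 0]},
    {"grip": 0.5, "dp": [0, 0, 3], "delta_rot": [0, 0, 0]},
    {"grip": 0.5, "dp": [0, 0, 1.5], "delta_rot": [0, 0, 0]},
    {"grip": 0.5, "dp": [0, 0, 0.9], "delta_rot": [0, 0, 0]},
    {"grip": 0.5, "dp": [0, 0, 0], "delta_rot": [0, 0, 0]},
  ],
)

```text
clock: 7.1
eef_pos: [0.5335, 0.0251, 0.0264]
eef_rot: [[-0.117, 0.993, -0.0], [0.993, 0.117, 0.0], [0.0, -0.0, -1.0]]
contact_force: [-0.4, 0.2, 0.8]
gripper_width: 0.502
gripper_force: 0.0
```

```bash
python3 - <<'E'
from h import *
b=snap("side","s5.png",(180,130,300,230),5)
E
```

```text
(no output)
```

View pics/s5.png

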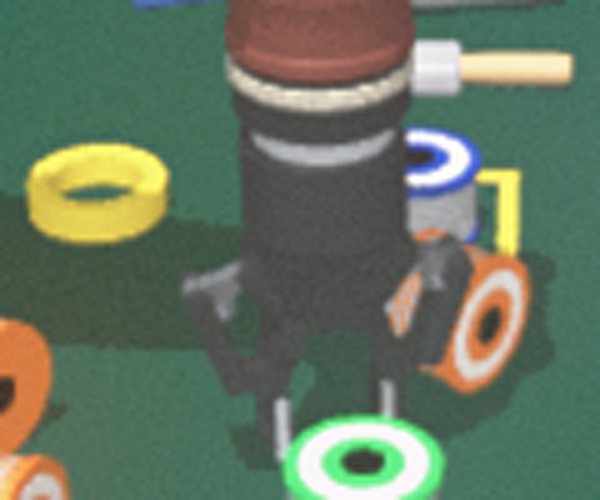

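The fingers, at x=282 and 388, look left of the spool's centre at (362,460); I check this by projection.

```bash
python3 - <<'E'
from h import *
b=camera("side"); o=get_obs(); p=o["eef_pos"]
for z in (.01,.02,.03): print((proj(b,[p[0],p[1],z])-[180,130])*5)
s=ray(b,180+363/5-.4,130+461/5-.4,.046); print(s,(s-p)@o["eef_rot"])
E
```

```text
[327.64268465 443.20332838]
[327.19170232 426.58169151]
[326.73583595 409.7800455 ]
[ 0.54346467 -0.03693328  0.046     ] [-0.062618    0.001961   -0.01869888]
```

Only 2 mm off laterally. I slide it.

arm_command(
  steps=[
    {"grip": 0.5, "dp": [-0.6, 0.2, 0], "delta_rot": [0, 0, 0]},
    {"grip": 0.5, "dp": [-0.6, 0, 0], "delta_rot": [0, 0, 0]},
    {"grip": 0.5, "dp": [-0.5, 0, 0], "delta_rot": [0, 0, 0]},
    {"grip": 0.5, "dp": [-0.4, 0, 0], "delta_rot": [0, 0, 0]},
    {"grip": 0.5, "dp": [-0.5, 0, 0], "delta_rot": [0, 0, 0]},
    {"grip": 0.5, "dp": [-0.6, 0, 0], "delta_rot": [0, 0, 0]},
    {"grip": 0.5, "dp": [-0.7, 0, 0], "delta_rot": [0, 0, 0]},
    {"grip": 0.5, "dp": [-0.8, 0, 0], "delta_rot": [0, 0, 0]},
    {"grip": 0.5, "dp": [-0.8, 0, 0], "delta_rot": [0, 0, 0]},
    {"grip": 0.5, "dp": [-0.8, 0, 0], "delta_rot": [0, 0, 0]},
    {"grip": 0.5, "dp": [-0.8, 0, 0], "delta_rot": [0, 0, 0]},
    {"grip": 0.5, "dp": [-0.8, 0, 0], "delta_rot": [0, 0, 0]},
  ],
)

```text
clock: 8.7
eef_pos: [0.5449, -0.0536, 0.0263]
eef_rot: [[-0.117, 0.993, -0.0], [0.993, 0.117, 0.0], [0.0, -0.0, -1.0]]
contact_force: [0.1, 3.7, 0.6]
gripper_width: 0.499
gripper_force: 1.9
```

```bash
python3 - <<'E'
from h import *
b=snap("side","s6.png",(200,180,340,280),5)
E
```

```text
(no output)
```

View pics/s6.png

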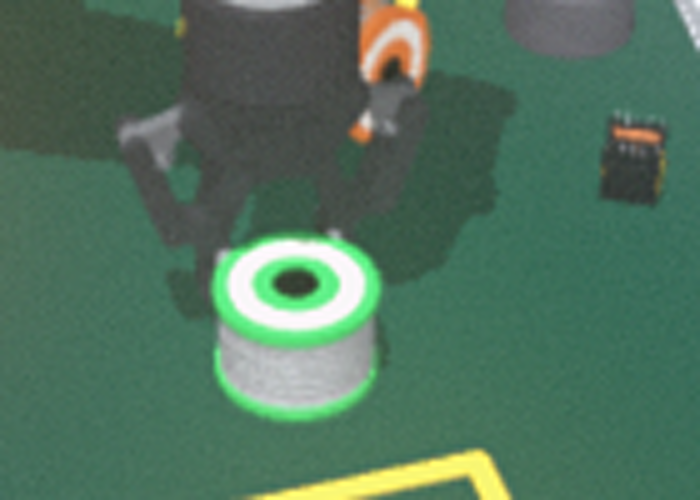

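The spool is standing in the cradle, top centred at (296,288). I measure what remains.

```bash
python3 - <<'E'
from h import *
b=camera("side"); o=get_obs()
s=ray(b,200+296/5-.4,180+288/5-.4,.046); print(s,(s-o["eef_pos"])@o["eef_rot"],(np.array([.565,-.231,.046])-s)@o["eef_rot"])
E
```

```text
[ 0.55094664 -0.09332702  0.046     ] [-0.03958564  0.00141111 -0.01966825] [-1.38373752e-01 -2.00917667e-03  1.15974792e-04]
```

arm_command(
  steps=[
    {"grip": 0.5, "dp": [-1, 0, 0], "delta_rot": [0, 0, 0]},
    {"grip": 0.5, "dp": [-1, 0, 0], "delta_rot": [0, 0, 0]},
    {"grip": 0.5, "dp": [-1, 0, 0], "delta_rot": [0, 0, 0]},
    {"grip": 0.5, "dp": [-1, 0, 0], "delta_rot": [0, 0, 0]},
    {"grip": 0.5, "dp": [-1, 0, 0], "delta_rot": [0, 0, 0]},
    {"grip": 0.5, "dp": [-1, 0, 0], "delta_rot": [0, 0, 0]},
    {"grip": 0.5, "dp": [-1, 0, 0], "delta_rot": [0, 0, 0]},
    {"grip": 0.5, "dp": [-1, 0, 0], "delta_rot": [0, 0, 0]},
  ],
)

```text
clock: 9.8
eef_pos: [0.5542, -0.1331, 0.0263]
eef_rot: [[-0.117, 0.993, -0.0], [0.993, 0.117, 0.0], [0.0, -0.0, -1.0]]
contact_force: [-0.1, 4.2, 0.6]
gripper_width: 0.495
gripper_force: 1.8
```

arm_command(
  steps=[
    {"grip": 0.5, "dp": [-1, 0, 0], "delta_rot": [0, 0, 0]},
    {"grip": 0.5, "dp": [-1, 0, 0], "delta_rot": [0, 0, 0]},
    {"grip": 0.5, "dp": [-1, 0, 0], "delta_rot": [0, 0, 0]},
    {"grip": 0.5, "dp": [-1, 0, 0], "delta_rot": [0, 0, 0]},
    {"grip": 0.5, "dp": [-0.7, 0, 0], "delta_rot": [0, 0, 0]},
    {"grip": 0.5, "dp": [-0.5, 0, 0], "delta_rot": [0, 0, 0]},
    {"grip": 0.5, "dp": [-0.3, 0, 0], "delta_rot": [0, 0, 0]},
    {"grip": 0.5, "dp": [0, 0, 0], "delta_rot": [0, 0, 0]},
  ],
)

```text
clock: 10.8
eef_pos: [0.5607, -0.1874, 0.0263]
eef_rot: [[-0.117, 0.993, 0.0], [0.993, 0.117, -0.0], [-0.0, 0.0, -1.0]]
contact_force: [-0.9, 0.7, -0.1]
gripper_width: 0.5
gripper_force: 0.8
```

arm_command(
  steps=[
    {"grip": 0.5, "dp": [0.5, 0, 0], "delta_rot": [0, 0, 0]},
    {"grip": 0.5, "dp": [1.5, 0, 0], "delta_rot": [0, 0, 0]},
    {"grip": 0.5, "dp": [2, 0, 0], "delta_rot": [0, 0, 0]},
    {"grip": 0.5, "dp": [0, 0, -4], "delta_rot": [0, 0, 0]},
    {"grip": 0.5, "dp": [0, 0, -6], "delta_rot": [0, 0, 0]},
    {"grip": 0.5, "dp": [4, 0, -6], "delta_rot": [0, 0, 0]},
    {"grip": 0.5, "dp": [6, 0, 0], "delta_rot": [0, 0, 0]},
    {"grip": 0.5, "dp": [6, 0, 0], "delta_rot": [0, 0, 0]},
    {"grip": 0.5, "dp": [6, 0, 0], "delta_rot": [0, 0, 0]},
    {"grip": 0.5, "dp": [0, 0, 0], "delta_rot": [0, 0, 0]},
  ],
)

```text
clock: 12.05
eef_pos: [0.5294, 0.0706, 0.1785]
eef_rot: [[-0.123, 0.992, 0.0], [0.992, 0.123, 0.001], [0.001, 0.0, -1.0]]
contact_force: [-0.2, -1.7, 0.9]
gripper_width: 0.5
gripper_force: 0.0
```

```bash
python3 - <<'E'
from h import *
b=camera("side");a=camera("top")
f=lambda c,x,y,w,h,s:cv2.resize(cv2.cvtColor(c["img"],cv2.COLOR_RGB2BGR)[y:y+h,x:x+w],None,fx=s,fy=s,interpolation=cv2.INTER_CUBIC)
cv2.imwrite("pics/c7.png",np.hstack([f(a,300,150,80,120,5)[:500],f(b,170,230,80*2,200,2.5)[:500,:400] if 0 else f(b,230,250,80,100,5)]))
E
```

```text
(no output)
```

View pics/c7.png

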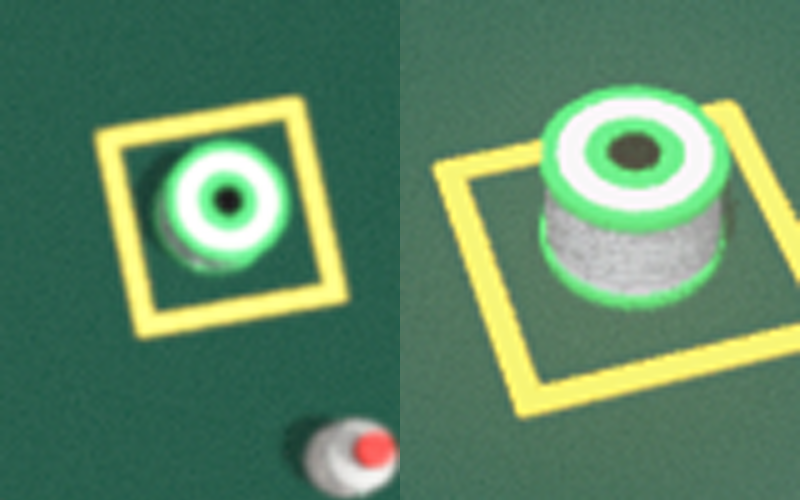

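The spool stands label up, with its base near (215,210) and the square's centre near (222,218) in the top crop. It is wholly inside the tape and the gripper is clear.

```bash
python3 -c "
from h import *
print(job_done())"
```

```text
the job is handed in; nothing more can be done
None
```

The green spool was tipped upright by pushing on its labelled end, then slid standing into the free yellow square; it is label up and wholly inside the tape, and the job was handed in with the arm clear after about 12 s of robot time.

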